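Slide the amplifier pallet onto the cold plate, index it and clamp it

ROBOT

A 7-joint arm with a two-finger parallel gripper is mounted at the origin on a cart in front of the work surface, level with it; the furniture and walls round the work are solid. World frame = base frame: x ahead of the robot, y to its left, z up, the work surface at z = 0. Lengths are in m, angles in degrees, forces in N, time in s.
With the tool pointing down it reaches from about 0.425 to 0.875 m from the base axis. Payload 9.9 kg.
Tool frame: the origin (TCP) lies at the very end of the fingers, on their centre line; the grasp point (between the pads) lies 19 mm behind it; z points along the fingers, y is the line along which they close (so a half turn about z gives the same grasp; the last joint's range is limited). The gripper opens to 85 mm and grips with 20 to 120 N. Pads are 22 mm wide; open, the fingers measure 114 mm over their backs; the gripper's body (76 mm by 85 mm) begins 54 mm behind the grasp point. The pads swing forward as they close: fully open they stand 13 mm farther back than shut.
Start: joints at [-4.801, 32.985, 1.427, 82.34, -0.859, 64.687, -3.237], TCP at [0.675, 0, 0.231] pointing down, gripper open.
Joint ranges: [-157.87, 157.87], [-19.46, 123.44], [-87.15, 90], [11.01, 140.99], [-62.26, 242.26], [9.8, 113.94], [-161.44, 161.44]. Speed limits (degrees/s): [127.2, 127.2, 172.46, 172.46, 180, 180, 180].

INTERFACE

Orientations are given as [roll, pitch, yaw] about the fixed x, y, z axes, in that order (R = Rz(yaw) Ry(pitch) Rx(roll)).
In Python, from plant import env, set_gripper, eyes, job, find_in, tip_of, readout gives the robot as it stands. Calls block until the motion is done:
- env.movep(position, orientation): joint-space move of the TCP to a pose.
- env.servo_line(position, feed=0.15, attitude=None): straight line of the TCP; attitude=None keeps the orientation; feed is the mean speed in m/s.
- env.move_joints(angles): joint-space move.
- set_gripper(opening, f_grip=None): opening from 0.0 (shut) to 1.0 (fully open); f_grip is the grip in N (None keeps the last); returns when the fingers have stopped.
- env.dwell(seconds).
- env.solve_ik(position, orientation): joint angles nearest the present ones, or None.
- eyes.read_camera(name): name is "scene" or "side" or "wrist"; returns a dict with "image" (384x512x3 uint8, red, green, blue), "fov_y" (degrees; the focal length in pixels is half the picture's height over the tangent of half this angle, whatever the lens; pixels are square), "cx", "cy" (the principal point, pixels), "pose" (4x4, takes a point from camera to world coordinates); the wrist camera has in their place "tool_from_camera" (4x4, takes a point from camera to tool coordinates, whose origin is the TCP and whose axes are the flange's). Camera axes: x right, y down, z forward; pixel columns grow to the right and rows downward; lengths in m; the calibration is good to about 2 mm. A picture is of the moment at which its call begins: read the wrist's pose just before it. There is no depth.
A pose or a line that the arm cannot do raises env.PlanningError and nothing moves.
- job.sign_off(): hands the job in; it is judged then, once.
Trained networks look in a picture, given as the dict that the camera call returned (one of the last four; its "shot" number tells which), for a name from the list of things; names that differ only in an ending like _2 or _b are one class to them, and where a whole thing is asked for, a point or a joint stands for the part that bears it (a point fixed in the world has none). Each returns a list of dicts, best first, with "confidence" (0 to 1); they miss things now and then, are a little off and sometimes report something else, mostly with a low value. They report only what shows in the picture. A call takes as long as a camera call.
- find_in(picture, query): "rect" ([left, top, right, bottom] in pixels, round what is visible of it).
- tip_of(picture, query): "at" ([column, row] in pixels: a listed point, or the origin of a listed thing).
Readings, each from a call of its own:
- readout.current_t(): time.
- readout.current_q(): joint angles.
- readout.current_joint_vel(): joint speeds.
- readout.current_tau(): joint torques, N m.
- readout.current_ee_pos(): TCP position.
- readout.current_tcp_rot(): TCP orientation.
- readout.current_wrist_force(): force on the tool from outside, world axes, zero at the start.
- readout.current_ft_torque(): the same for the moment, N m.
- readout.current_width(): opening from 0.0 (shut) to 1.0 (fully open).
- readout.current_grip_force(): force on a finger pad.
Only numpy, scipy, OpenCV 4.12 (cv2) and the standard library are available. Lean on these libraries where they do the work, as an engineer would, in place of code of your own. Each camera call takes 0.05 s, during which the arm holds its last target. There are 200 camera calls.

TASK

Slide the amplifier pallet along the cold plate, under its rails and bridge, until the sprung pin beneath it drops into the hidden index groove and locks it; feel for the pin rather than ramming it, and keep the pallet down on the plate (slide it, do not lift it). Then swing the clamp lever on the bridge fully over, a quarter turn toward the robot's side, so that its foot holds the amplifier down, and let go. Leave the tools lying around the fixture where they are.

Things in the scene. Friction and masses are not known exactly. Their poses are not given: they have to be found in the camera images.
- cold_plate: Fixed aluminium plate on the bench, 400 x 170 mm, top 16 mm up. Origin under its middle line; x = sliding direction, z up; spans x -220 to 180 mm. x -220 to -3 is a bare apron where the pallet starts. In the middle line under the bridge a 15 mm wide groove crosses an index bar clamped at any setting: groove middle somewhere at x = 85 to 135 mm, unseen, found only by touch.
- rail_mouth (a point): Between the two steel guide rails, on the plate's top, where their straight part begins (x = 35 mm, y = 0 of the plate). Rails run on to x = 175 mm, inner faces 114 mm apart (pallet 110, corners rounded), tops 32 mm over the bench; before it, from x = -3, the mouth flares 10 mm wider each side. Lips reach 5 mm over the pallet's edges, 2.5 mm above its base, with an upturned entry.
- bridge_under (a point): Middle of the contact bridge's underside, 54 mm over the bench, at x = 110 mm, y = 0 of the plate. The aluminium bridge spans the rails from x = 70 to 150 mm; its top is 66 mm, its two connectors 78 mm over the bench. The amplifier housing passes under it and under the raised clamp foot (disc at x = 90, bottom 52.5 mm up, which would block it if lowered); the handle stays outside.
- pallet: Loose amplifier pallet, 0.5 to 0.9 kg: dark metal base 180 x 110 x 8 mm with a flat metal housing (90 x 70 mm, x = -15 to 75, top 30 mm up) and a black bridge handle at its tail. Origin: centre of underside; x to its nose, which goes in first. Starts flat on the apron, nose toward the rails, a little turned and out of line. Locked, its origin is 50 mm short of the groove, +-2.5 mm play.
- pallet_handle (a point): Middle of the handle's straight crossbar, 51 mm above the pallet's underside at x = -65 mm of the pallet. The bar is 12 mm thick (along the pallet's x), 14 mm high and 90 mm long (along y), on legs 10 mm wide at y = +-40 mm; open beneath.
- index_pin (a joint): How far the sprung pin (10 mm, blunt, under the pallet at x = 50 mm, y = 0) stands out below its underside, m: 0 riding on the plate, 0.009 dropped into the groove. Spring about 1.5 N. Once in, the groove's walls stop the pallet dead both ways: the push rises at once from the 3 to 8 N of sliding friction.
- torque_spanner: Small orange-handled open-ended spanner, 151 mm long, lying loose on the bench beside the cold plate on the robot's side; origin under its middle. A bystander.
- driver_2: Green-handled screwdriver, 187 mm long, lying loose on the bench beyond the cold plate; origin under its middle. A bystander.
- tape_yellow: Roll of yellow tape, 76 mm across, 18 mm high, lying loose on the bench beyond the cold plate; origin under its middle. A bystander.
- clamp_lever (a joint): Quarter-turn clamp lever on top of the bridge, turning about an upright axis at x = 90 mm, y = 0 of the plate, rad: 0 = open, pointing along the plate's +x; 1.57 = fully clamped, pointing along +y (anticlockwise from above). It starts within 0.25 of open, stays where it is left and needs about 4 N at the knob; its cam lowers the foot 9 mm onto the amplifier.
- clamp_knob (a point): Middle of the upright black round knob at the lever's free end: 16 mm in diameter, 34 mm tall (88 to 122 mm over the bench; this point is 105 mm up), 70 mm from the lever's axis. The steel lever arm beneath it is 13 mm wide, 80 to 88 mm over the bench.

How it is judged:
By the outcome, as a careful person would: the job done as asked, in the order asked, and still so for the second after the job is handed in, with the robot touching nothing.
It also fails if it takes over 61 s, if anything falls off the work surface, if the arm or the gripper's body presses on something with over 40 N, if the wrist force passes 120 N, or if a joint passes its speed limit or range.

## Working session

There is one attempt and no reset: what is moved stays moved. The work goes in short steps, each a Python script; the robot and the scene stay as the last script left them, time stands still between calls to the robot, and variables do not carry over. Pictures are saved under pics/ and viewed, at most 10 in all, crops included, and the job is handed in when it is done.

```bash
ls; mkdir -p pics; cat > h.py <<'E'
import numpy as np, cv2
from plant import env,set_gripper,eyes,job,find_in,tip_of,readout
from scipy.spatial.transform import Rotation as R
def Rt():
    r=np.array(readout.current_tcp_rot())
    return r if r.shape==(3,3) else R.from_euler('xyz',r,degrees=True).as_matrix()
def cam(name):
    p=np.array(readout.current_ee_pos()); r=Rt()
    d=eyes.read_camera(name)
    if name=='wrist':
        T=np.eye(4);T[:3,:3]=r;T[:3,3]=p
        d['P']=T@np.array(d['tool_from_camera'])
    else: d['P']=np.array(d['pose'])
    return d
def ray(d,uv):
    f=d['image'].shape[0]/2/np.tan(np.radians(d['fov_y'])/2)
    v=np.array([(uv[0]-d['cx'])/f,(uv[1]-d['cy'])/f,1.]); v=d['P'][:3,:3]@v
    return d['P'][:3,3],v/np.linalg.norm(v)
def atz(d,uv,z):
    o,v=ray(d,uv); return o+v*(z-o[2])/v[2]
def proj(d,X):
    f=d['image'].shape[0]/2/np.tan(np.radians(d['fov_y'])/2)
    q=np.linalg.inv(d['P'])@np.append(X,1); return q[:2]/q[2]*f+[d['cx'],d['cy']]
def tri(obs):
    A=np.zeros((3,3));b=np.zeros(3)
    for d,uv in obs:
        o,v=ray(d,uv);M=np.eye(3)-np.outer(v,v);A+=M;b+=M@o
    X=np.linalg.solve(A,b); return X,[np.round(proj(d,X)-uv,1) for d,uv in obs]
def save(d,n): cv2.imwrite('pics/'+n,d['image'][:,:,::-1])
E
cat > a.py <<'E'
from h import *
np.set_printoptions(precision=4,suppress=True)
print(readout.current_t(),readout.current_tcp_rot(),readout.current_wrist_force())
D={n:cam(n) for n in('scene','side','wrist')}
for n,d in D.items():
    save(d,n+'0.png');print(n,d['fov_y'],d['cx'],d['cy'],d['P'][:3,3],d['P'][:3,2])
for q in('pallet_handle','clamp_knob','rail_mouth','bridge_under','pallet','cold_plate','torque_spanner','driver_2','tape_yellow'):
    o=[]
    for n,d in D.items():
        t=tip_of(d,q)
        if t: print(q,n,np.round(t[0]['at'],1),round(t[0]['confidence'],2)); 
        if t and t[0]['confidence']>.4:o.append((d,np.array(t[0]['at'])))
    if len(o)>1: print('   ',*tri(o))
cv2.imwrite('pics/all0.png',cv2.resize(np.hstack([D['scene']['image'],D['side']['image']])[:,:,::-1],(800,300)))
print(readout.current_t())
E
python3 a.py
```

```text
pics
0.0 [-179.9027    0.0052   90.0003] [ 0.5117  0.0737 -0.5154]
scene 45.42719317858433 255.22063049143088 192.37662438333697 [ 0.0815 -0.3584  0.585 ] [ 0.6334  0.4677 -0.6164]
side 51.26959610936177 257.6730947746781 188.159321705363 [ 0.4918 -0.6277  0.6122] [ 0.1149  0.784  -0.61  ]
wrist 58.36734317104597 257.0801344531089 192.47714949783835 [0.6755 0.0831 0.3734] [-0.0015 -0.3206 -0.9472]
pallet_handle scene [355.  247.1] 0.66
pallet_handle side [280.4 274.8] 0.81
pallet_handle wrist [186.5 324.7] 0.96
    [ 0.5977 -0.1754  0.0651] [array([-1.2,  1.4]), array([ 1.3, -0.7]), array([-0.4,  1.6])]
clamp_knob scene [184.7 163.7] 0.9
clamp_knob side [239.9 157.5] 0.81
    [0.5673 0.1637 0.0968] [array([0.4, 1.5]), array([ 0.2, -1.2])]
rail_mouth scene [241.9 220. ] 0.64
rail_mouth side [253.5 213.2] 0.6
rail_mouth wrist [167.3 123. ] 0.82
    [0.5811 0.0393 0.0213] [array([ 0.2, -0.7]), array([0.9, 0.9]), array([-3. , -1.3])]
bridge_under scene [215. 194.] 0.57
bridge_under side [247.  180.9] 0.66
bridge_under wrist [142.4  38.4] 0.6
    [0.5775 0.1097 0.056 ] [array([-3.5, -3. ]
[... 339 characters left out ...]
  [ 0.5841  0.0031 -0.0066] [array([0.5, 0.8]), array([ 0.8, -0.5]), array([-1.6, -0.7])]
torque_spanner scene [227.4 296.1] 0.6
torque_spanner side [198.4 256.7] 0.81
torque_spanner wrist [ 63.6 193.1] 0.65
    [ 0.4479 -0.0425 -0.006 ] [array([ 3.1, -0.7]), array([-1.2,  0.3]), array([-1.6, -3.1])]
driver_2 scene [333.7 208.6] 0.77
driver_2 side [330.7 251.5] 0.65
driver_2 wrist [304.6 220.3] 0.8
    [ 0.7277 -0.0757  0.0034] [array([0.8, 2.8]), array([ 2. , -2.9]), array([-2.4, -0.5])]
tape_yellow scene [240.9 175.8] 0.82
tape_yellow side [303.3 183.2] 0.63
tape_yellow wrist [145.3  37.8] 0.44
    [0.6408 0.0859 0.0809] [array([ 1.6, -6.4]), array([-26.3,  -5.6]), array([69.3, 34.7])]
1.5
```

View pics/all0.png

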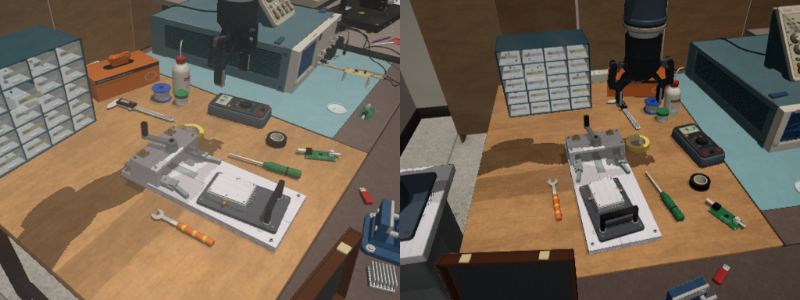

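View pics/wrist0.png

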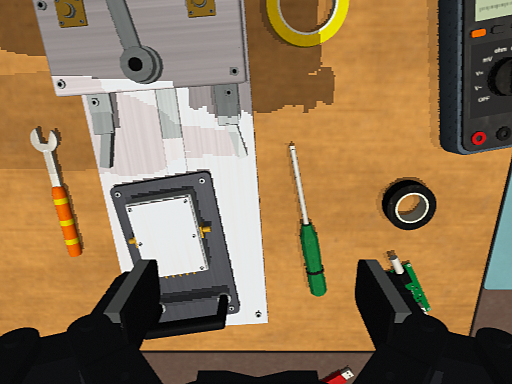

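```bash
cat > b.py <<'E'
from h import *
np.set_printoptions(precision=4,suppress=True)
for y in(3.5,183.5,-176.5):
    print(y,[env.solve_ik(p,[180,0,y]) is not None for p in([.6,-.175,.05],[.6,-.175,.3],[.58,0.02,.05],[.57,.16,.09],[.5,.09,.09])], np.round(env.solve_ik([.6,-.175,.06],[180,0,y]),0))
obs={}
V=[]
for i,p in enumerate(([.63,-.16,.27],[.62,0.02,.27])):
    env.movep(p,[180,0,3.5]); env.dwell(.2)
    d=cam('wrist');V.append(d);save(d,f'w{i+1}.png')
    for q in('pallet_handle','clamp_knob','rail_mouth','bridge_under','pallet','cold_plate'):
        t=tip_of(d,q)
        if t: print(q,i,np.round(t[0]['at'],1),round(t[0]['confidence'],2)); obs.setdefault(q,[]).append((d,np.array(t[0]['at'])))
for q,o in obs.items():
    if len(o)>1: print(q,*tri(o))
import pickle;pickle.dump(V,open('V.pkl','wb'))
cv2.imwrite('pics/w12.png',cv2.resize(np.vstack([v['image'] for v in V])[:,:,::-1],(400,600)))
print(readout.current_t())
E
python3 b.py
```

```text
3.5 [True, True, True, True, True] [  0.  41.  19. 101. -19.  41. -57.]
183.5 [True, True, True, True, True] [ 25.  40. -21. 100.  19.  43.  88.]
-176.5 [True, True, True, True, True] [ 25.  40. -21. 100.  19.  43.  88.]
pallet_handle 0 [270.5 192. ] 0.57
rail_mouth 0 [ 89.5 177.1] 0.88
bridge_under 0 [  7.8 188.9] 0.69
pallet 0 [213.8 188.3] 0.75
cold_plate 0 [124.5 172.2] 0.68
pallet_handle 1 [437.9 194.5] 0.63
clamp_knob 1 [108.4 221. ] 0.76
rail_mouth 1 [238.8 180.1] 0.81
bridge_under 1 [170.3 188.1] 0.74
pallet 1 [360.4 187.1] 0.68
cold_plate 1 [268.8 173.2] 0.75
pallet_handle [ 0.5971 -0.1748  0.0683] [array([-0. ,  1.1]), array([ 0. , -1.1])]
rail_mouth [0.5859 0.0383 0.0202] [array([-0. ,  0.9]), array([ 0. , -0.9])]
bridge_under [0.5804 0.1114 0.0552] [array([-0. , -1.2]), array([0. , 1.2])]
pallet [ 0.5826 -0.1091  0.017 ] [array([-0. , -0.9]), array([0. , 0.9])]
cold_plate [0.591  0.0023 0.0045] [array([0., 0.]), array([ 0., -0.])]
4.3417
```

View pics/w1.png

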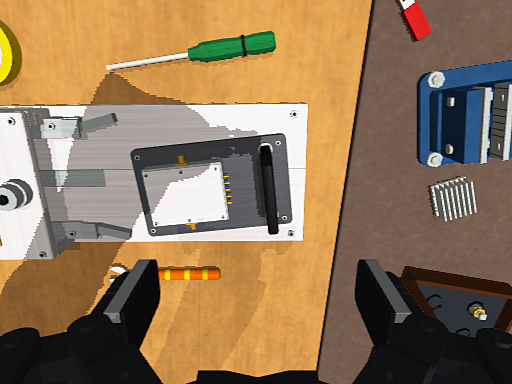

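View pics/w2.png

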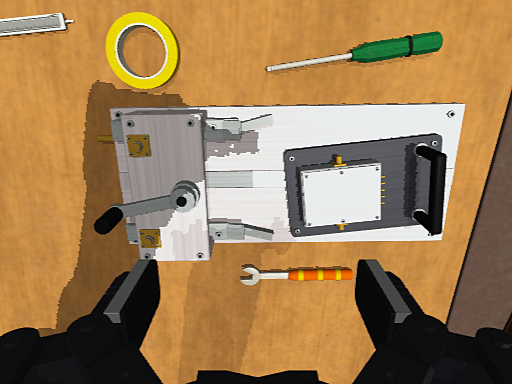

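```bash
cat > c.py <<'E'
from h import *
import pickle
from scipy.ndimage import map_coordinates
np.set_printoptions(precision=4,suppress=True)
V=pickle.load(open('V.pkl','rb'))
def edge(d,a,b,z,w=5):
    g=cv2.GaussianBlur(d['image'],(3,3),0).mean(2); a=np.array(a,float);b=np.array(b,float)
    n=np.array([-(b-a)[1],(b-a)[0]]);n/=np.linalg.norm(n); s=np.arange(-w,w+.1,.25);P=[]
    for t in np.linspace(.05,.95,60):
        c=a+t*(b-a)+s[:,None]*n
        v=map_coordinates(g,[c[:,1],c[:,0]],order=1)
        P.append(c[np.argmax(abs(np.gradient(v)))])
    W=np.array([atz(d,p,z)[:2] for p in P],np.float32)
    l=cv2.fitLine(W,cv2.DIST_HUBER,0,.0005,.001).ravel(); l=l if abs(l[1])<abs(l[0]) or l[1]>0 else -l
    m=np.array([-l[1],l[0]]); r=(W-l[2:])@m
    return l[2:],l[:2],np.median(abs(r))*1e3
def show(n,e): print(n,e[0],'dir deg from +y', np.degrees(np.arctan2(-e[1][0],e[1][1])),'res mm',e[2])
a,b=V
show('plate far w1',edge(a,(130,104),(300,104),.016)); show('plate near w1',edge(a,(160,241),(295,240),.016)); show('plate tail w1',edge(a,(306,112),(303,232),.016))
show('plate far w2',edge(b,(275,106),(460,104),.016)); show('plate near w2',edge(b,(280,241),(425,240),.016))
show('plate tail w2',edge(b,(465,110),(444,235),.016))
show('pal far w1',edge(a,(138,150),(280,134),.024)); show('pal near w1',edge(a,(152,235),(265,225),.024)); show('pal tail w1',edge(a,(284,140),(291,218),.024));show('nose w1',edge(a,(132,156),(146,229),.024))
show('pal far w2',edge(b,(292,151),(435,135),.024));show('nose w2',edge(b,(285,157),(291,230),.024))
show('bar tailside w1',edge(a,(271,148),(279,230),.074)); show('bar nose w1',edge(a,(261,152),(268,228),.074))
show('bridge edge w2',edge(b,(207,115),(211,255),.066))
E
python3 c.py
```

```text
plate far w1 [-0.6806  0.1079] dir deg from +y 4.2154326 res mm 1341.6075
plate near w1 [-0.5114  0.1182] dir deg from +y 3.8045492 res mm 1004.8996
plate tail w1 [ 0.6074 -0.2172] dir deg from +y -85.768585 res mm 0.24235065
plate far w2 [-0.6811  0.1156] dir deg from +y 4.0642743 res mm 1342.433
plate near w2 [-0.5125  0.1327] dir deg from +y 3.9582553 res mm 1004.3306
plate tail w2 [ 0.6099 -0.2161] dir deg from +y -87.01012 res mm 0.8800294
pal far w1 [-0.6392  0.0934] dir deg from +y 9.825881 res mm 1227.7727
pal near w1 [-0.5281  0.1046] dir deg from +y 9.767249 res mm 1005.3172
pal tail w1 [ 0.6007 -0.1978] dir deg from +y -80.36056 res mm 0.23022483
nose w1 [ 0.5724 -0.0206] dir deg from +y -80.23604 res mm 0.14206418
pal far w2 [-0.6426  0.1093] dir deg from +y 9.865783 res mm 1228.7145
nose w2 [ 0.5718 -0.0189] dir deg from +y -80.32295 res mm 0.31772542
bar tailside w1 [ 0.6147 -0.1765] dir deg from +y -80.335754 res mm 0.37481838
bar nose w1 [ 0.6014 -0.1667] dir deg from +y -80.35935 res mm 0.2760831
bridge edge w2 [0.5953 0.0716] dir deg from +y -88.05802 res mm 0.89134204
```

```bash
cat >> h.py <<'E'
np.set_printoptions(precision=4,suppress=True)
A=np.radians(4.0); U=np.array([-np.sin(A),np.cos(A)]); W=np.array([-np.cos(A),-np.sin(A)]); O=np.array([.588,.002])
def w(x,y,z): return [*(O+x*U+y*W),z]
def pf():
    f=np.array(readout.current_wrist_force()); return np.array([f[:2]@U,f[:2]@W,f[2]])
def pp():
    p=np.array(readout.current_ee_pos()); return np.array([(p[:2]-O)@U,(p[:2]-O)@W,p[2]])*1e3
E
cat > d.py <<'E'
from h import *
set_gripper(.5)
env.movep([.5965,-.1738,.13],[180,0,9.8]); f0=pf()
env.servo_line([.5965,-.1738,.053],feed=.08)
print('free',f0,'down',pf(),pp())
set_gripper(0.0,50)
print('grip',readout.current_width(),readout.current_grip_force(),pf(),pp(),readout.current_ft_torque())
t=readout.current_t()
env.servo_line(w(-.172,0,.053),feed=.02,attitude=[180,0,4.0])
print('aligned',pf(),pp(),readout.current_tcp_rot(),readout.current_ft_torque(),readout.current_t()-t)
d=cam('wrist');s=cam('side');save(d,'w3.png')
cv2.imwrite('pics/al.png',np.hstack([cv2.resize(d['image'],(400,300)),cv2.resize(s['image'][150:350,180:380],(300,300),interpolation=cv2.INTER_CUBIC)])[:,:,::-1])
print(readout.current_t())
E
python3 d.py
```

```text
free [-0.7956 -0.2154  0.0282] down [-0.1462 -0.099   0.0657] [-176.1753    3.4469   53.4984]
grip 0.12890968659108817 50.0443160533905 [0.7608 1.5908 5.9307] [-176.0994    3.4703   53.5912] [0.0882 0.2166 0.0211]
aligned [-1.5653  2.9765  7.0868] [-172.5799    0.4924   53.596 ] [179.9612   0.0211   3.9858] [-0.203   0.6591  0.1922] 0.4250000000000007
7.8083
```

View pics/al.png

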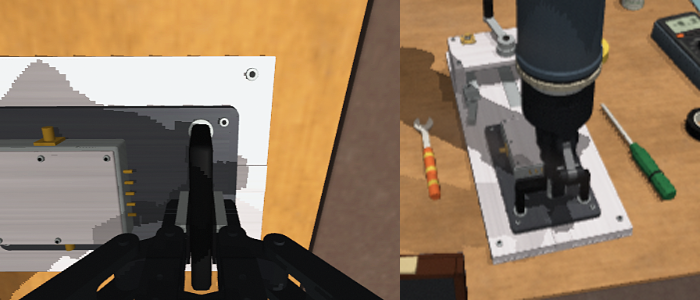

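```bash
sed -n '/^def edge/,/^    return/p' c.py | sed 's/l=l if.*; m/m/; s/l=l if.*$//' > e.py; cat > f.py <<'E'
from h import *
from scipy.ndimage import map_coordinates
exec(open('e.py').read())
d=cam('wrist')
for n,a,b,z in(('plate',(5,72),(340,71),.016),('pal',(5,136),(295,138),.024)):
    c,l,r=edge(d,a,b,z,8); print(n,(c-O)@W*1e3,(c-O)@U*1e3,np.degrees(np.arctan(-l[0]/l[1])),r)
E
python3 f.py
```

```text
plate -84.5860507912251 -138.78727866261067 4.262609 0.12859693
pal -54.65916783360405 -118.42849000756539 4.2290244 0.16379265
```

```bash
cat > g.py <<'E'
from h import *
x=-172.;y=0.;z=53.
while x<-45:
    x=min(x+(12 if x<-45-13 else 6),-45)
    env.servo_line(w(x/1e3,y/1e3,z/1e3),feed=.035)
    f=pf();m=np.array(readout.current_ft_torque());print(x,round(y,2),z,f,pp(),m[2],round(readout.current_t(),2))
    if abs(f[0])>22 or abs(f[1])>22 or f[2]<-8: print('STOP');break
    y+=np.clip(f[1]*.05,-.5,.5) if abs(f[1])>4 else 0
E
python3 g.py
```

```text
-160.0 0.0 53.0 [-3.0868  0.3449  5.7125] [-161.1428   -0.3641   53.581 ] 0.04509598740625526 8.35
-148.0 0.0 53.0 [-3.9214 -0.5256  5.523 ] [-149.0226   -0.5036   53.5789] 0.030537530257712175 8.84
-136.0 0.0 53.0 [-4.3582 -0.4317  6.4409] [-136.98     -0.5099   53.5576] 0.0580545169513725 9.33
-124.0 0.0 53.0 [-3.5538  0.5909  5.339 ] [-124.9867   -0.5266   53.5489] 0.013040975247962137 9.82
-112.0 0.0 53.0 [-3.7725  0.9914  6.1797] [-112.9952   -0.5412   53.5719] 0.007219447324634009 10.32
-100.0 0.0 53.0 [-3.9808  0.6011  6.5374] [-101.0046   -0.5373   53.5545] 0.012601638360359692 10.81
-88.0 0.0 53.0 [-3.4758 -0.2588  6.3041] [-89.0175  -0.542   53.5536] 0.07935439293747293 11.3
-76.0 0.0 53.0 [-3.5608  0.2935  6.6027] [-77.02    -0.5553  53.5633] -0.014624476814487232 11.79
-64.0 0.0 53.0 [-3.9959 -0.1086  7.514 ] [-64.9973  -0.5304  53.546 ] -0.017025651598323806 12.28
-52.0 0.0 53.0 [-3.6959 -0.3564  5.7567] [-53.0016  -0.5379  53.5655] 0.0018982673798478905 12.78
-46.0 0.0 53.0 [-4.102   0.3901  5.7158] [-47.1006  -0.5333  53.5346] -0.05864797505684334 13.1
-45 0.0 53.0 [-4.6384 -0.319   6.7697] [-46.5568  -0.5135  53.5605] -0.0337559978480912 13.35
```

```bash
cat > i.py <<'E'
from h import *
x=-45.;L=0
while x<26:
    x+=1.; env.servo_line(w(x/1e3,0,.053),feed=.015)
    f=pf();p=pp();L=x-p[0];
    if int(x)%6==0 or f[0]<-6.5: print(x,f,p,round(L,2),round(readout.current_t(),2))
    if f[0]<-10 or abs(f[1])>20: print('STOP');break
print(readout.current_ft_torque(),readout.current_t())
E
python3 i.py
```

```text
-42.0 [-6.4549  0.3628  6.0108] [-43.9216  -0.4633  53.5579] 1.92 14.1
-39.0 [-6.761  -0.2378  5.8795] [-40.8452  -0.4566  53.5546] 1.85 14.85
-37.0 [-7.0546  0.5486  5.1226] [-38.8896  -0.4723  53.5592] 1.89 15.35
-36.0 [-6.1981  0.4787  6.0936] [-37.8864  -0.4453  53.546 ] 1.89 15.6
-35.0 [-6.5067  0.5606  6.1072] [-36.886   -0.4482  53.5585] 1.89 15.85
-34.0 [-7.0868  0.4591  5.8127] [-35.89    -0.4456  53.536 ] 1.89 16.1
-33.0 [-6.9271  1.4157  5.2988] [-34.9185  -0.4409  53.5731] 1.92 16.35
-32.0 [-6.6691 -0.023   6.6404] [-33.885   -0.4768  53.5648] 1.89 16.6
-30.0 [-6.6199  0.628   5.4037] [-31.877   -0.4873  53.5801] 1.88 17.1
-28.0 [-6.7488 -0.9654  5.9903] [-29.9284  -0.4469  53.5434] 1.93 17.6
-25.0 [-6.5482 -0.5677  6.6977] [-26.9084  -0.4694  53.5661] 1.91 18.35
-24.0 [-6.8427 -0.0987  4.6007] [-25.8772  -0.4755  53.5671] 1.88 18.6
-23.0 [-6.726   0.1446  6.4654] [-24.941   -0.4655  53.5765] 1.94 18.85
-21.0 [-6.7461  0.5991  5.6062] [-22.9032  -0.482   53.5754] 1.9 19.35
-18.0 [-6.0719  0.0649  6.8648] [-19.9383  -0.4758  53.5641] 1.94 20.1
-15.0 [-6.7733  0.1677  6.1357] [-16.8738  -0.4063  53.5364] 1.87 20.85
-14.0 [-7.1174 -0.1202  6.7516] [-15.9202  -0.4552  53.5701] 1.92 21.1
-12.0 [-6.122   0.7135  6.1653] [-13.9318  -0.4776  53.5643] 1.93 21.6
-11.0 [-7.1156 -0.092   5.821 ] [-12.8996  -0.46    53.5632] 1.9 21.85
-6.0 [-2.8668  0.1036  6.9897] [-6.753  -0.5067 53.5581] 0.75 23.1
-2.0 [-7.5957 -0.1921  5.9904] [-3.9636 -0.4528 53.5578] 1.96 24.1
0.0 [-5.9246 -0.5083  5.9174] [-1.9761 -0.4682 53.5641] 1.98 24.6
1.0 [-7.6231  0.8153  5.7393] [-1.1069 -0.4682 53.5559] 2.11 24.85
2.0 [-9.7799 -0.1439  4.7219] [-0.9019 -0.4333 53.5489] 2.9 25.1
3.0 [-11.4237   0.2282   4.3293] [-0.7808 -0.404  53.5579] 3.78 25.35
STOP
[-2.5067 -0.1913  0.0028] 25.35
```

```bash
cat > j.py <<'E'
from h import *
x=1.
while x>-14:
    x-=1.5; env.servo_line(w(x/1e3,0,.053),feed=.02)
    f=pf();p=pp();print(x,f,p)
    if f[0]>12: print('STOP');break
print(readout.current_t())
E
python3 j.py
```

```text
-0.5 [-2.1063  0.4653  7.7705] [-0.9331 -0.4298 53.5486]
-2.0 [1.845  0.5854 8.523 ] [-1.0924 -0.4731 53.5633]
-3.5 [5.0328 1.6621 9.1458] [-1.3271 -0.4748 53.5297]
-5.0 [ 6.8562 -0.0051 10.0243] [-1.9813 -0.5267 53.5354]
-6.5 [ 8.2867  0.1845 10.3844] [-3.1358 -0.6161 53.5337]
-8.0 [8.6106 0.0783 9.4093] [-4.5156 -0.6754 53.545 ]
-9.5 [8.3073 0.5938 9.5756] [-6.0158 -0.6927 53.5533]
-11.0 [10.9452  0.5927 11.4673] [-6.7379 -0.7146 53.5647]
-12.5 [14.6306  1.0472 12.2799] [-6.8225 -0.7167 53.5449]
STOP
27.675
```

```bash
cat > k.py <<'E'
from h import *
env.servo_line(w(-.0045,-.0005,.0535),feed=.03); print(pf(),pp())
set_gripper(.4); print('rel',pf(),readout.current_width())
env.servo_line([*readout.current_ee_pos()[:2],.14],feed=.1); print(pf())
V=[]
k=np.array(w(.159,.009,0)[:2]); q=[180,0,-41]
for i,(dx,dy,z) in enumerate(((-.0,-.06,.25),(0,0.03,.22))):
    env.movep([k[0]+dx,k[1]+dy,z],q);env.dwell(.15);d=cam('wrist');t=tip_of(d,'clamp_knob')
    print(t[0] if t else None)
    save(d,f'k{i}.png')
    if t:V.append((d,np.array(t[0]['at'])))
if len(V)>1:
    X,r=tri(V);print(X,r,(X[:2]-O)@U,(X[:2]-O)@W)
s=cam('scene'); t=tip_of(s,'pallet'); 
for d in V[0][0],s:
    for n in('pallet','pallet_handle'):
        t=tip_of(d,n)
        if t: 
            g=atz(d,t[0]['at'],.016 if n=='pallet' else .067);print(n,t[0]['confidence'],(g[:2]-O)@U,(g[:2]-O)@W)
cv2.imwrite('pics/kk.png',cv2.resize(np.hstack([V[0][0]['image'],V[-1][0]['image']])[:,:,::-1],(800,300)))
print(readout.current_t(), readout.current_q())
E
python3 k.py
```

```text
[1.2973 0.5791 5.1051] [-4.3858 -0.5556 53.5691]
rel [-0.6854  0.5071 -0.1844] 0.39927231939853824
[-0.9695  0.1306 -0.4482]
{'at': [214.4, 224.2], 'confidence': 0.7}
{'at': [291.9, 165.9], 'confidence': 0.93}
[0.5619 0.1577 0.1054] [array([-1.4, -1.9]), array([1.7, 2.2])] 0.15716847320389 0.015190210408393521
pallet 0.86 0.06351888077129395 0.0011283554576465892
pallet_handle 0.95 -0.003373703361982749 -0.0008431112039394209
pallet 0.65 0.05900441289146993 0.0035506121673084265
pallet_handle 0.59 -0.010158795955856509 -0.00037561696315404356
31.575 [ -49.0119   32.9243   43.1674   96.2768  -25.1915   60.9281 -128.9487]
```

View pics/kk.png

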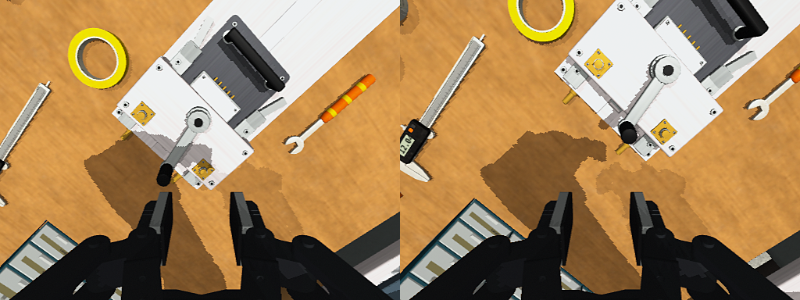

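```bash
cat > l.py <<'E'
from h import *
q=[180,0,-41]; k=w(.158,.0145,.094)
set_gripper(.7)
env.movep([k[0],k[1],.15],q); env.servo_line(k,feed=.08); print(pf(),pp())
set_gripper(0,30); print(readout.current_width(),readout.current_grip_force(),pf(),pp())
p=pp(); r=np.hypot(p[0]-90,p[1]); t0=np.arctan2(p[1],p[0]-90); print('r,th',r,t0)
t=.2
while t<1.7:
    t+=.08 if t<1.45 else .025
    env.servo_line(w(.09+.07*np.cos(t),.07*np.sin(t),.094),feed=.05)
    p=pp();f=pf();ft=f[:2]@[-np.sin(t),np.cos(t)];fr=f[:2]@[np.cos(t),np.sin(t)];a=np.arctan2(p[1],p[0]-90)
    print(round(t,3),'act',round(a,3),'r',round(np.hypot(p[0]-90,p[1]),1),'ft',round(ft,1),'fr',round(fr,1),'fz',round(f[2],1))
    if abs(ft)>22 or abs(fr)>30: print('STOP');break
print(readout.current_t())
E
python3 l.py
```

```text
[-1.2591 -0.0097  0.2208] [157.8635  14.2159  94.2806]
0.16946091356372625 29.810002148151398 [0.6686 0.4475 3.882 ] [158.0978  14.3117  94.3465]
r,th 69.5854260189255 0.20714856527354797
0.28 act 0.27 r 70.0 ft -2.7 fr 0.5 fz 1.8
0.36 act 0.351 r 70.6 ft -4.6 fr 2.7 fz 3.4
0.44 act 0.429 r 71.1 ft -2.8 fr 4.4 fz 5.5
0.52 act 0.509 r 71.8 ft -4.4 fr 5.8 fz 6.3
0.6 act 0.587 r 72.5 ft -2.6 fr 8.5 fz 8.5
0.68 act 0.67 r 72.8 ft -3.3 fr 9.8 fz 10.0
0.76 act 0.75 r 72.5 ft -4.3 fr 9.3 fz 9.4
0.84 act 0.833 r 72.1 ft -2.9 fr 7.0 fz 8.6
0.92 act 0.912 r 71.6 ft -3.0 fr 5.2 fz 7.7
1.0 act 0.996 r 70.9 ft -3.7 fr 2.5 fz 6.5
1.08 act 1.074 r 71.0 ft -3.6 fr 2.7 fz 6.9
1.16 act 1.154 r 70.8 ft -3.7 fr 1.5 fz 5.7
1.24 act 1.235 r 70.4 ft -3.9 fr 0.7 fz 6.1
1.32 act 1.317 r 70.1 ft -3.0 fr 0.0 fz 4.1
1.4 act 1.398 r 69.8 ft -3.0 fr -1.6 fz 3.6
1.48 act 1.476 r 70.0 ft -5.1 fr -1.0 fz 2.2
1.505 act 1.495 r 70.1 ft -4.8 fr -1.6 fz 3.8
1.53 act 1.521 r 69.9 ft -6.3 fr -2.3 fz 2.6
1.555 act 1.544 r 70.1 ft -6.3 fr -1.3 fz 3.0
1.58 act 1.572 r 69.9 ft -4.7 fr -0.5 fz 2.6
1.605 act 1.592 r 70.0 ft -6.8 fr -2.2 fz 3.0
1.63 act 1.594 r 70.0 ft -11.5 fr -2.1 fz 4.5
1.655 act 1.596 r 70.0 ft -17.5 fr -2.6 fz 6.1
1.68 act 1.603 r 69.7 ft -21.1 fr -5.0 fz 5.4
1.705 act 1.605 r 69.7 ft -27.3 fr -4.9 fz 6.9
STOP
40.0417
```

Hit the stop at full turn. Relax onto the stop, release, lift, and verify.

```bash
cat > m.py <<'E'
from h import *
t=1.61
env.servo_line(w(.09+.07*np.cos(t),.07*np.sin(t),.094),feed=.05); print(pf())
set_gripper(.6); p=readout.current_ee_pos(); env.servo_line([p[0],p[1],.2],feed=.1); print(pf())
env.movep([.58,.05,.27],[180,0,4]); env.dwell(.2)
d=cam('wrist');s=cam('scene')
for n,z in(('pallet_handle',.067),('clamp_knob',.105),('pallet',.016)):
    u=tip_of(d,n); 
    if u: g=atz(d,u[0]['at'],z);print(n,u[0]['confidence'],(g[:2]-O)@U,(g[:2]-O)@W)
cv2.imwrite('pics/end.png',cv2.resize(np.hstack([d['image'],s['image']])[:,:,::-1],(800,300)))
print(readout.current_t())
E
python3 m.py
```

```text
[ 9.0108 -4.8108  0.9465]
[ 0.6802  0.808  -0.0042]
pallet_handle 0.79 -0.002727901340038961 -0.0020764872366092193
clamp_knob 0.63 0.08943501265993345 0.07016786435809755
pallet 0.92 0.06195938512057392 0.00279894770087275
43.1083
```

View pics/end.png

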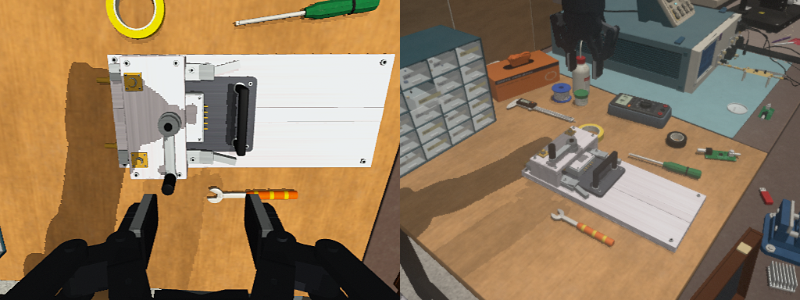

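The picture shows the pallet under the bridge, with its handle at about (240,118). The lever points straight toward the robot's side, knob at (168,184), and the tools have not moved.

```bash
python3 -c "
from h import *
print(job.sign_off())"
```

```text
the job is handed in; nothing more can be done
None
```

The job is handed in at about 43 s: the pallet is locked in the groove (it stopped dead both ways), the clamp lever is fully over against its stop, and the gripper is clear with the tools where they were.

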